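Load the bench balance with its check weights and calibrate it

ROBOT

A 6-joint arm with a two-finger parallel gripper is mounted at the origin on the work surface. World frame = base frame: x ahead of the robot, y to its left, z up, the work surface at z = 0. Lengths are in m, angles in rad, forces in N, time in s.
With the tool pointing down it reaches from about 0.3 to 0.875 m from the base axis. Payload 6.4 kg.
Tool frame: the origin (TCP) lies at the very end of the fingers, on their centre line; the grasp point (between the pads) lies 19 mm behind it; z points along the fingers, y is the line along which they close (so a half turn about z gives the same grasp; the last joint's range is limited). The gripper opens to 85 mm and grips with 20 to 120 N. Pads are 22 mm wide; open, the fingers measure 114 mm over their backs; the gripper's body (76 mm by 85 mm) begins 54 mm behind the grasp point. The pads swing forward as they close: fully open they stand 13 mm farther back than shut.
Start: joints at [-1.551, 0.181, 1.607, -0, 1.354, -0.206], TCP at [0.129, -0.56, 0.197] pointing down, gripper open.
Joint ranges: [-2.99, 2.99], [-0.89, 2.07], [0.3, 2.58], [-1.14, 4.28], [0, 2.63], [-3.12, 3.12]. Speed limits (rad/s): [2.57, 2.57, 3.01, 3.14, 3.14, 3.14].

INTERFACE

Orientations are given as a unit quaternion [w, x, y, z].
In Python, from bench import telemetry, camera, ctrl, spotter gives the robot as it stands.
- The arm moves only by the tool send_rows, never from a script. Its argument "series" is a list of rows, each a list of 3 entries, a list of its own where there are three numbers: the turn, a rotation vector about the world's x, y, z in degrees, then the shift along the world's x, y, z in mm, then the closure, from -1 (fully open) to 1 (shut), so that 0 is half open. In form: [[[rx, ry, rz], [dx, dy, dz], gripper], ...]. A call has 1 to 10 rows; each row is the pose to reach, as a shift and turn from the pose commanded when the call began; what a row does not reach only later rows make up. A row lasts 1/8 s, in which the tool goes at most 62.5 mm and 10.7 degrees, less where a joint would pass 70% of its speed; a pose out of reach is approached as far as the arm can. A call with a gripper value outside its range is refused whole. The fingers move at their own pace and stop on an object; the grip force is fixed at half the most. Time passes only in rows, so rows that repeat a pose let the fingers close. It gives the time, the measured TCP pose, the force, the opening and the grip force at its end, in the units of the state.
- telemetry.get_obs(): the state, without advancing time (a new reading comes with each control period).
- camera(name): name is "scene" or "top"; returns a dict with "pixels" (384x512x3 uint8, red, green, blue), "camera_matrix" (3x3 intrinsics, pixels), "dist_coeffs" ([k1, k2, p1, p2, k3] as OpenCV has them; the pictures are not rectified), "xyz" and "orientation" of the camera in the world. Camera axes: x right, y up, looking along -z (the intrinsics and any distortion apply to the point x, -y, -z); pixel columns grow to the right and rows downward; lengths in m; the calibration is good to about 2 mm. A picture is of the moment at which its call begins. There is no depth.
- ctrl.hand_in(): hands the job in; it is judged then, once.
Trained networks look in the newest picture that a camera, given by its name, has taken for a name from the list of things; names that differ only in an ending like _2 or _b are one class to them, and where a whole thing is asked for, a point or a joint stands for the part that bears it (a point fixed in the world has none). Each returns a list of dicts, best first, with "conf" (0 to 1); they miss things now and then, are a little off and sometimes report something else, mostly with a low value. They report only what shows in the picture. A call takes as long as a camera call. They do not tell look-alikes from the thing itself.
- spotter.boxes_of(thing, camera): "xyz" ([x, y, z] in m, in world coordinates, good to about 4 mm: the middle of the surface that is visible of it).
- spotter.landmark_of(thing, camera): "xyz" ([x, y, z] in m, in world coordinates, good to about 4 mm: a listed point, or the origin of a listed thing).
The state is a dict: "time_s": time; "q": joint angles; "dq": joint speeds; "joint_efforts": joint torques, N m; "eef_pos": TCP position; "eef_rot": TCP orientation; "wrist_force": force on the tool from outside, world axes, zero at the start; "torque": the same for the moment, N m; "opening": opening from 0.0 (shut) to 1.0 (fully open); "grasp_force": force on a finger pad.
Only numpy, scipy, OpenCV 4.12 (cv2) and the standard library are available. Lean on these libraries where they do the work, as an engineer would, in place of code of your own. Each camera call takes 0.05 s, during which the arm holds its last target. There are 200 camera calls.

TASK

Calibrate the bench balance: build one neat stack of the three steel disc weights in the middle of the pan, the largest at the bottom and the smallest on top, each set down gently and centred on what is under it. Then, with the whole stack standing, press the large square calibration key all the way down and let it come back up. Leave the two small keys and the other workpieces on the table alone.

Things in the scene. Friction and masses are not known exactly. Their poses are not given: they have to be found in the camera images.
- balance: cream bench balance, 200 mm wide (its y) x 250 deep (its x), stands fast on the table; origin under its middle, on the table; its -x is the front (operator) side, +y the operator's left. Along the front a flat deck, 55 mm high and 78 deep, has a display and at x = -105 mm a row of three dark keys: two small ones 12 x 22 mm, and at the right-hand end (-y) one large square one
- pan: the balance's round steel pan, 140 mm in diameter, 6 mm thick, flat; centred at x = +40 mm, y = 0 of the balance; its top is 70 mm above the table when empty. It rests on a sprung load cell: it sinks 1 mm per 8 N (1 mm under all three weights), 4 mm at most, and is harmed by a hard push (60 N or more) or by a weight dropped on it from more than a few millimetres
- pan_center (a point): centre of the pan's top face, 70 mm above the table when the pan is empty; axes as those of the balance
- w500: the largest weight: a solid plain steel disc, 66 mm in diameter, 18 mm thick, 0.5 kg, lying flat on the table at the start; origin at the centre of its underside, z along its axis
- w200: the middle weight: a solid plain steel disc, 50 mm in diameter, 13 mm thick, 0.2 kg, lying flat; origin at the centre of its underside
- w100: the smallest weight: a solid plain steel disc, 40 mm in diameter, 10 mm thick, 0.1 kg, lying flat; origin at the centre of its underside
- w500_center (a point): centre of the largest weight, at half its thickness (9 mm above its underside)
- w200_center (a point): centre of the middle weight, at half its thickness (6.5 mm above its underside)
- w100_center (a point): centre of the smallest weight, at half its thickness (5 mm above its underside)
- key_cal (a joint): the calibration key, the large square one at the right-hand end of the row: travel in m, 0 up, 0.0035 fully down; a spring pushes it back (1.5 N to start it, 4 N fully down)
- key_cal_top (a point): centre of the calibration key's top face: 26 x 26 mm, 62 mm above the table and 7 mm above the deck when up, at x = -105, y = -56 mm of the balance; axes as those of the balance
- key_zero (a joint): the small key at the left-hand end of the row (12 x 22 mm, at y = +56 mm of the balance): travel in m, 0 up, 0.0035 down; to be left alone
- key_unit (a joint): the small key in the middle of the row (12 x 22 mm, at y = +12 mm of the balance): travel in m, 0 up, 0.0035 down; to be left alone
- flange: not a weight: a round aluminium part with a bore and six small bolt holes, 60 mm in diameter, bore 24 mm, 12 mm thick, lying on the table in a place like those of the weights; origin at the centre of its underside; to be left alone
- bracket_a: yellow flat bracket 55 x 38 x 10 mm with four holes, origin under its centre; to be left alone
- bracket_b: yellow angle bracket 60 x 45 mm, 50 mm high, origin under its foot's centre; to be left alone
- tube_handle: bent steel tube handle lying flat, 140 mm long along its y, 14 mm thick tube, about 65 mm across; to be left alone
- step_block: small stepped grey steel block 42 x 32 x 30 mm, origin under its centre; to be left alone
Mind the look-alikes: they are no part of the job. What is shaped like the w100 but green is not meant. Leave any yellow look-alike of the w500 alone.

How it is judged:
By the outcome, as a careful person would: the job done as asked, in the order asked, and still so for the second after the job is handed in, with the robot touching nothing.
It also fails if it takes over 72 s, if anything falls off the work surface, if the arm or the gripper's body presses on something with over 40 N, if the wrist force passes 120 N, or if a joint passes its speed limit or range.

## Working session

There is one attempt and no reset: what is moved stays moved. The work goes in short steps, Python scripts to look and compute and a tool call to move; the robot and the scene stay as the last step left them, time stands still between calls to the robot, and variables do not carry over. Pictures are saved under pics/ and viewed, at most 10 in all, crops included, and the job is handed in when it is done.

Besides the shell and the picture viewer there is one more tool, called after "Call:" as a command line: name --argument value ..., lists and objects as JSON in quotes. send_rows: Moves the arm, as the interface text tells. Its arguments: {"type":"object","properties":{"series":{"type":"array","items":{"type":"array"}}},"required":["series"]}

```bash
mkdir -p pics; python3 - <<'E'
from bench import telemetry, camera, spotter
import cv2
for c in("scene","top"):
    r=camera(c); cv2.imwrite(f"pics/{c}0.png",r["pixels"][:,:,::-1]); print(c,r["camera_matrix"],r["dist_coeffs"],r["xyz"],r["orientation"])
    for t in("w500","w200","w100","balance","pan_center","key_cal_top","flange"):
        print(t,[(round(d["conf"],2),[round(float(v),3) for v in d["xyz"]]) for d in spotter.landmark_of(t,c)[:4]])
o=telemetry.get_obs(); print(o["eef_pos"],o["eef_rot"],o["time_s"])
E
```

```text
scene [[398.59568993   0.         262.307362  ]
 [  0.         398.59568993 186.66510435]
 [  0.           0.           1.        ]] [-0.09062657  0.          0.          0.          0.        ] [1.19733988 0.26712437 0.92338472] [0.52399896 0.18632001 0.28362585 0.78119544]
w500 [(0.77, [0.612, 0.411, -0.002]), (0.73, [0.564, -0.294, -0.001]), (0.68, [0.414, 0.261, -0.0]), (0.64, [0.383, 0.398, 0.002])]
w200 [(0.77, [0.612, 0.411, -0.002]), (0.73, [0.564, -0.294, -0.001]), (0.68, [0.414, 0.261, -0.0]), (0.64, [0.383, 0.398, 0.002])]
w100 [(0.77, [0.612, 0.411, -0.002]), (0.73, [0.564, -0.294, -0.001]), (0.68, [0.414, 0.261, -0.0]), (0.64, [0.383, 0.398, 0.002])]
balance [(0.65, [0.592, 0.022, 0.001])]
pan_center [(0.84, [0.626, 0.02, 0.072]), (0.72, [0.469, -0.431, -0.001]), (0.34, [0.735, 0.311, 0.001])]
key_cal_top [(0.47, [0.485, -0.019, 0.064])]
flange [(0.72, [0.383, -0.343, -0.003]), (0.32, [0.357, 0.319, 0.004])]
top [[491.38161804   0.         254.97775737]
 [  0.         491.38161804 188.143856  ]
 [  0.           0.           1.        ]] [-0.14795481  0.          0.          0.          0.        ] [0.46144335 0.01059922 1.37063793] [-0.70473769 -0.02168103  0.02652483  0.70864036]
w500 [(0.87, [0.612, 0.411, -0.002]), (0.81, [0.587, 0.287, -0.003]), (0.75, [0.417, 0.257, -0.001]), (0.72, [0.383, 0.398, 0.004])]
w200 [(0.87, [0.612, 0.411, -0.002]), (0.81, [0.587, 0.287, -0.003]), (0.75, [0.417, 0.257, -0.001]), (0.72, [0.383, 0.398, 0.004])]
w100 [(0.87, [0.612, 0.411, -0.002]), (0.81, [0.587, 0.287, -0.003]), (0.75, [0.417, 0.257, -0.001]), (0.72, [0.383, 0.398, 0.004])]
balance [(0.94, [0.589, 0.026, 0.003]), (0.59, [0.378, -0.339, -0.003])]
pan_center [(0.83, [0.628, 0.017, 0.071])]
key_cal_top [(0.6, [0.483, -0.02, 0.056])]
flange [(0.84, [0.38, -0.341, -0.005])]
[ 0.12876831 -0.56041518  0.19660577] [1.39869377e-05 9.93631736e-01 1.12676409e-01 2.73772507e-06] 0.8
```

View pics/top0.png

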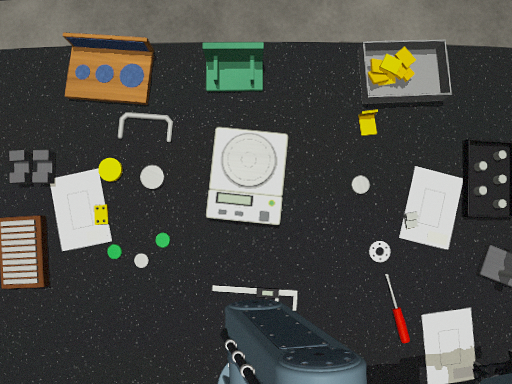

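View pics/scene0.png

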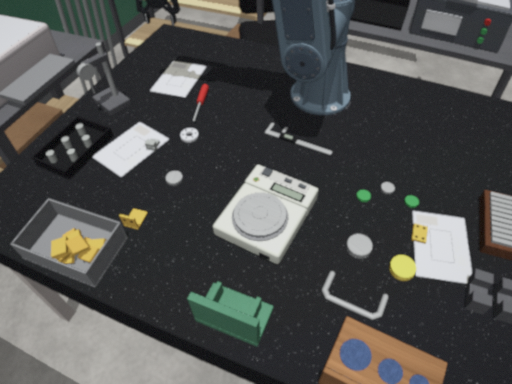

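```bash
cat > h.py <<'E'
import cv2, numpy as np
from scipy.spatial.transform import Rotation as R
def rot(r):
    w,x,y,z=r["orientation"]; return R.from_quat([x,y,z,w]).as_matrix()
def ray(r,uv,z):
    p=cv2.undistortPoints(np.array([[uv]],float),r["camera_matrix"],r["dist_coeffs"])[0,0]
    d=rot(r)@np.array([p[0],-p[1],-1]); o=np.array(r["xyz"]); return o+d*(z-o[2])/d[2]
def proj(r,P):
    c=(np.array(P)-r["xyz"])@rot(r); c=c*[1,-1,-1]
    return cv2.projectPoints(c.reshape(-1,1,3),np.zeros(3),np.zeros(3),r["camera_matrix"],r["dist_coeffs"])[0].reshape(-1,2)
def disc(r,P,rad,thr=110):
    """centroid & world of bright grey blob close to P (top face centre guess)"""
    im=r["pixels"].astype(int); m=((im.min(2)>thr)&(im.max(2)-im.min(2)<40)).astype(np.uint8)
    n,l,s,c=cv2.connectedComponentsWithStats(m); u=proj(r,P)[0]
    ks=[k for k in range(1,n) if s[k,4]>40]; k=min(ks,key=lambda k:np.hypot(*(c[k]-u)))
    pts=cv2.findContours((l==k).astype(np.uint8),0,1)[0][0].reshape(-1,2)
    W=np.array([ray(r,p,P[2])[:2] for p in pts]); (x,y),q=cv2.minEnclosingCircle((W*1000).astype(np.float32))
    return c[k],s[k,4],ray(r,c[k],P[2]),(x,y,q)
E
python3 - <<'E'
from h import *
from bench import camera
for c in("top","scene"):
    r=camera(c)
    for n,P in dict(w500=(.587,.287,.018),w200=(.564,-.294,.013),w100=(.357,.319,.010)).items():
        a=disc(r,P,0); print(c,n,a[0].round(1),a[1],(a[2]*1000).round(1),np.round(a[3],1))
    if c=="top":
        im=r["pixels"][:,:,::-1]
        A=cv2.resize(im[120:280,90:290],(800,640))[:600]; cv2.imwrite("pics/cropA.png",A)
        cv2.imwrite("pics/cropB.png",np.hstack([cv2.resize(im[150:270,320:420],(400,480),interpolation=2),cv2.resize(im[160:280,95:195],(400,480),interpolation=2)]))
        B=cv2.resize(im[120:230,195:300],None,fx=5,fy=5,interpolation=2); cv2.imwrite("pics/bal.png",B)
E
```

```text
top w500 [151.6 176.5] 446 [587.9 288.1  18. ] [587.9 288.1  33.3]
top w200 [360.3 184.1] 261 [ 563.9 -293.3   13. ] [ 564.1 -293.5   25.6]
top w100 [140.7 260.2] 166 [355.6 319.2  10. ] [356.  318.8  20.2]
scene w500 [359.4 244.3] 459 [591.7 289.5  18. ] [591.6 289.3  35.5]
scene w200 [173.5 176.8] 182 [ 567.2 -292.    13. ] [ 566.9 -292.8   27.1]
scene w100 [387.4 187. ] 125 [359.1 320.5  10. ] [359.5 320.1  21.8]
```

View pics/cropB.png

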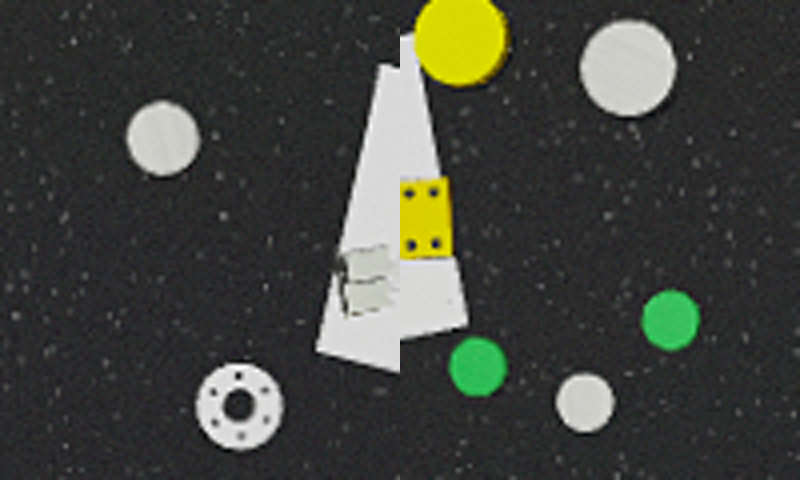

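View pics/bal.png

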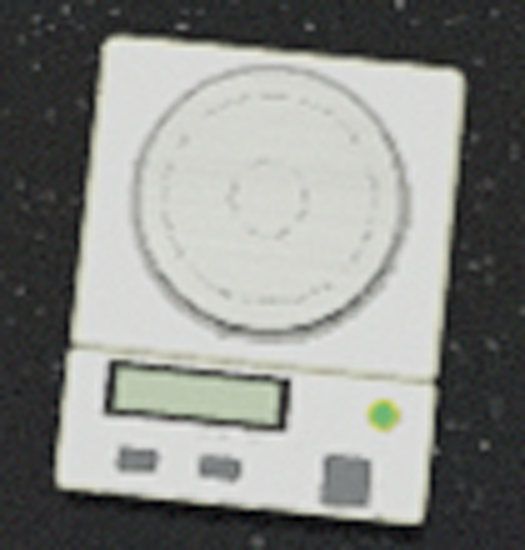

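Steel discs in the top view: w500 at (152,177), w200 at (360,184) and w100 at (141,260). They are plain grey with radii of 33, 25 and 20 mm. The look-alikes are yellow (110,169), green (114,251) and (162,240), and the bored flange (380,251). In the enlarged balance view, the pan centre is at about (248.4,159.4) and the large key at (263.9,215.8).

Call:
send_rows --series '[[[0,0,0],[459,848,-60],-1],[[0,0,0],[459,848,-60],-1],[[0,0,0],[459,848,-60],-1],[[0,0,0],[459,848,-60],-1],[[0,0,0],[459,848,-60],-1],[[0,0,0],[459,848,-60],-1],[[0,0,0],[459,848,-60],-1],[[0,0,0],[459,848,-60],-1],[[0,0,0],[459,848,-60],-1],[[0,0,0],[459,848,-60],-1]]'

```text
time_s: 2.15
eef_pos: [0.4267, -0.0099, 0.1582]
eef_rot: [0.0, 0.994, 0.113, 0.001]
wrist_force: [1.0, -1.2, -0.5]
opening: 0.996
grasp_force: 0.0
```

```bash
python3 - <<'E'
from h import *
from bench import camera,telemetry
r=camera("top")
p=ray(r,(248.4,159.4),.070); k=ray(r,(263.9,215.8),.062); print("pan",p,"key",k)
d=(k-p)[:2]; yaw=np.arctan2(d[1],d[0])-np.arctan2(-56,-145); print(np.degrees(yaw),np.hypot(*d),"want",np.hypot(145,56))
o=telemetry.get_obs(); print(o["eef_pos"],o["eef_rot"],o["time_s"],o["q"])
E
```

```text
pan [0.62711499 0.01851682 0.07      ] key [ 0.4769032  -0.02194517  0.062     ]
-6.041175230306326 0.15556591556007662 want 155.43809056984713
[ 0.42848807 -0.00298437  0.15783073] [-0.00174512  0.99331929  0.11537222  0.0017276 ] 2.2 [-0.28938844 -0.1230475   2.00057684  0.00479578  1.26226625  1.04869559]
```

Call:
send_rows --series '[[[0,0,0],[162,300,-80],-1],[[0,0,0],[162,300,-80],-1],[[0,0,0],[162,300,-80],-1],[[0,0,0],[162,300,-80],-1],[[0,0,0],[162,300,-80],-1],[[0,0,0],[162,300,-80],-1],[[0,0,0],[162,300,-80],-1],[[0,0,0],[162,300,-80],-1],[[0,0,0],[162,300,-80],-1],[[0,0,0],[162,300,-80],-1]]'

```text
time_s: 3.45
eef_pos: [0.5879, 0.2873, 0.0785]
eef_rot: [-0.0, 0.994, 0.112, 0.0]
wrist_force: [0.2, -0.9, -0.7]
opening: 1.0
grasp_force: 0.0
```

Call:
send_rows --series '[[[0,0,0],[0,0.5,-40],-1],[[0,0,0],[0,0.5,-60],-1],[[0,0,0],[0,0.5,-70],-1],[[0,0,0],[0,0.5,-76],-1],[[0,0,0],[0,0.5,-76],-1],[[0,0,0],[0,0.5,-76],1],[[0,0,0],[0,0.5,-76],1],[[0,0,0],[0,0.5,-76],1],[[0,0,0],[0,0.5,-76],1],[[0,0,0],[0,0.5,-76],1]]'

```text
time_s: 4.7
eef_pos: [0.5877, 0.2887, 0.0018]
eef_rot: [-0.0, 0.994, 0.113, 0.0]
wrist_force: [-0.1, -0.8, 0.6]
opening: -0.004
grasp_force: 0.0
```

```bash
python3 - <<'E'
from h import *
from bench import camera
a=camera("top");b=camera("scene")
f=lambda r,P,w,h:cv2.resize(r["pixels"][:,:,::-1][int(P[1]-h):int(P[1]+h),int(P[0]-w):int(P[0]+w)],(400,400),interpolation=2)
cv2.imwrite("pics/g1.png",np.hstack([f(a,(151,176),50,50),f(b,(359,244),50,50)]))
E
```

```text
(no output)
```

View pics/g1.png

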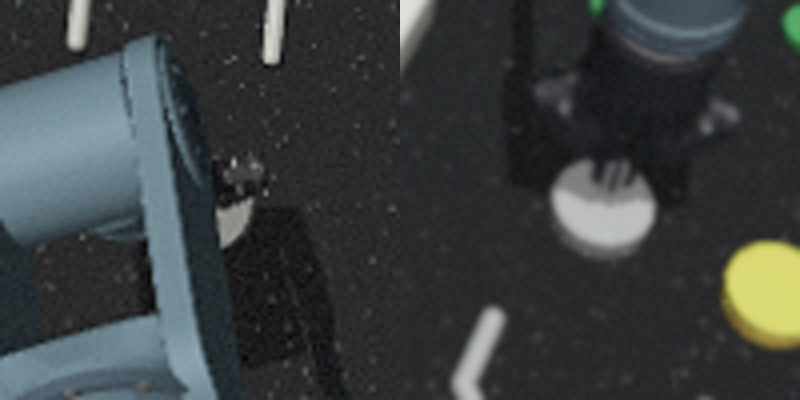

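The scene crop shows the disc unmoved at about (360,244), with the shut fingers over it. The grasp missed, so I'll raise the arm and look.

Call:
send_rows --series '[[[0,0,0],[0,0,20],1],[[0,0,0],[0,0,60],1],[[0,0,0],[0,0,60],1],[[0,0,0],[0,0,60],1]]'

```text
time_s: 5.3
eef_pos: [0.588, 0.2888, 0.0627]
eef_rot: [-0.0, 0.994, 0.113, 0.001]
wrist_force: [-1.3, -0.2, -0.1]
opening: -0.003
grasp_force: 0.0
```

```bash
python3 - <<'E'
from h import *
from bench import camera,telemetry
a=camera("top");b=camera("scene")
o=telemetry.get_obs(); t=o["eef_pos"]; print(t,o["opening"],o["wrist_force"])
print("tcp",proj(b,t),proj(a,t),"disc",proj(b,[.588,.288,.018]))
print([disc(b,(.588,.288,.018),0)])
im=b["pixels"][:,:,::-1][174:304,280:440]; cv2.imwrite("pics/g2.png",cv2.resize(im,(720,585),interpolation=2))
E
```

```text
[0.58691179 0.28845236 0.06106624] -0.0006465689064117468 [ 0.0891429  -0.02124874  1.09849567]
tcp [[362.58690191 233.90080235]] [[148.24367271 175.34195554]] disc [[359.24135568 243.02794187]]
[(array([359.45794393, 244.89252336]), np.int32(428), array([0.59343066, 0.28992911, 0.018     ]), (592.5441284179688, 289.74334716796875, 34.44240951538086))]
```

View pics/g2.png

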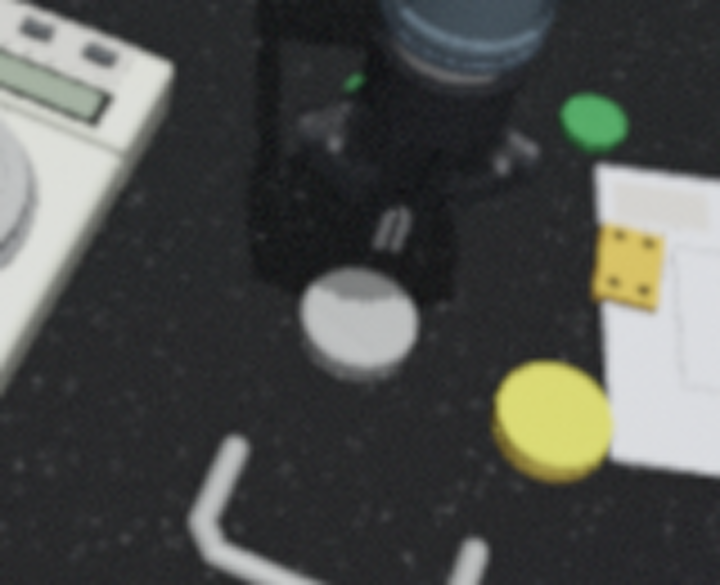

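Projected TCP is (362.6,233.9), but the visible fingertips end at about (367,230). The shut tips therefore sit well short of the nominal TCP. I'll probe the disc top gently to get the true finger length.

Call:
send_rows --series '[[[0,0,0],[0,0,-40],1],[[0,0,0],[0,0,-55],1],[[0,0,0],[0,0,-60],1],[[0,0,0],[0,0,-61],1],[[0,0,0],[0,0,-62],1],[[0,0,0],[0,0,-62],1]]'

```text
time_s: 6.15
eef_pos: [0.5883, 0.2889, 0.0007]
eef_rot: [-0.0, 0.994, 0.113, 0.001]
wrist_force: [-0.3, 0.8, -0.3]
opening: 0.002
grasp_force: 0.0
```

Call:
send_rows --series '[[[0,0,0],[0,0,-1],1],[[0,0,0],[0,0,-2],1],[[0,0,0],[0,0,-2],1]]'

```text
time_s: 6.52
eef_pos: [0.5876, 0.2886, -0.0023]
eef_rot: [0.0, 0.994, 0.113, -0.0]
wrist_force: [-0.6, -0.9, 0.8]
opening: 0.002
grasp_force: 0.0
```

Call:
send_rows --series '[[[0,0,0],[0,0,-1.5],1],[[0,0,0],[0,0,-3],1],[[0,0,0],[0,0,-3],1]]'

```text
time_s: 6.9
eef_pos: [0.5875, 0.2886, -0.0055]
eef_rot: [0.0, 0.994, 0.113, -0.0]
wrist_force: [-0.2, -0.6, 0.2]
opening: 0.001
grasp_force: 0.0
```

```bash
python3 - <<'E'
from h import *
from bench import camera,telemetry
a=camera("top");b=camera("scene")
o=telemetry.get_obs(); print(o["eef_pos"],o["opening"],o["wrist_force"])
im=b["pixels"][:,:,::-1][200:275,310:410]; im=np.clip(im.astype(float)*2.2,0,255).astype(np.uint8); cv2.imwrite("pics/g3.png",cv2.resize(im,(800,600),interpolation=2))
E
```

```text
[ 0.58765857  0.28867209 -0.00529387] 0.0022395419171811976 [ 0.44644153  0.32951419 -0.61786824]
```

View pics/g3.png

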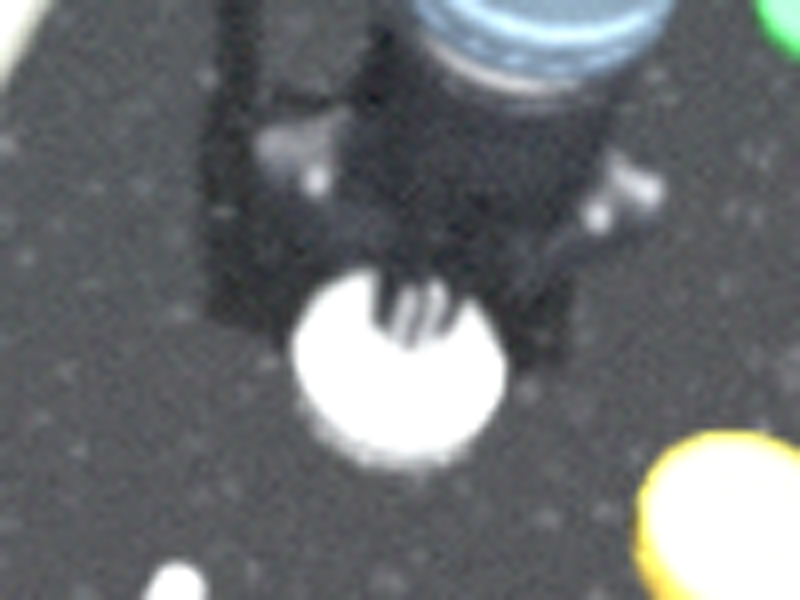

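The brightened crop shows the shut tips ending at about (362,243), just over the disc top. There is no force yet, so I'll keep probing.

Call:
send_rows --series '[[[0,0,0],[0,0,-1.5],1],[[0,0,0],[0,0,-3],1],[[0,0,0],[0,0,-3],1]]'

```text
time_s: 7.38
eef_pos: [0.5875, 0.2886, -0.0085]
eef_rot: [0.0, 0.994, 0.113, -0.0]
wrist_force: [-0.1, -0.7, -0.4]
opening: -0.0
grasp_force: 0.0
```

Call:
send_rows --series '[[[0,0,0],[0,0,-1.5],1],[[0,0,0],[0,0,-3],1],[[0,0,0],[0,0,-3],1]]'

```text
time_s: 7.75
eef_pos: [0.5875, 0.2886, -0.0115]
eef_rot: [0.0, 0.994, 0.113, -0.0]
wrist_force: [-0.5, -0.3, -0.3]
opening: 0.004
grasp_force: 0.0
```

Call:
send_rows --series '[[[0,0,0],[0,0,-1.5],1],[[0,0,0],[0,0,-3],1],[[0,0,0],[0,0,-3],1]]'

```text
time_s: 8.12
eef_pos: [0.5875, 0.2886, -0.0145]
eef_rot: [0.0, 0.994, 0.113, -0.0]
wrist_force: [-0.6, 0.1, -0.2]
opening: 0.001
grasp_force: 0.0
```

Call:
send_rows --series '[[[0,0,0],[0,0,-1.5],1],[[0,0,0],[0,0,-3],1],[[0,0,0],[0,0,-3],1]]'

```text
time_s: 8.5
eef_pos: [0.5878, 0.2887, -0.0166]
eef_rot: [0.0, 0.994, 0.113, 0.0]
wrist_force: [-1.9, -1.1, 4.5]
opening: -0.002
grasp_force: 2.4
```

```bash
python3 - <<'E'
from h import *
from bench import camera,telemetry
b=camera("scene")
print(ray(b,(361.9,243.1),.029),"g2",ray(b,(366.7,229.6),.0957))
o=telemetry.get_obs(); print(o["eef_pos"],o["wrist_force"],o["q"])
E
```

```text
[0.59301189 0.2943279  0.029     ] g2 [0.5951119  0.29419239 0.0957    ]
[ 0.58781959  0.28871225 -0.01659999] [-2.23876082 -0.68039686  5.446093  ] [ 2.75733063e-01  5.99273141e-01  1.51249192e+00 -9.53209711e-05
  1.02968782e+00  1.62066518e+00]
```

Contact came at a reported z of −16.5 mm on the 18 mm disc top, so the true tips sit about 34.5 mm above the reported TCP. I'll regrasp with that offset.

Call:
send_rows --series '[[[0,0,0],[0,0,25],1],[[0,0,0],[0,0,27],-1],[[0,0,0],[0,0,27],-1],[[0,0,0],[0,0,27],-1],[[0,0,0],[0,0,27],-1],[[0,0,0],[0,0,27],-1],[[0,0,0],[0,0,27],-1]]'

```text
time_s: 9.43
eef_pos: [0.5876, 0.2886, 0.0096]
eef_rot: [0.0, 0.994, 0.113, -0.0]
wrist_force: [0.1, -0.2, -0.5]
opening: 1.001
grasp_force: 0.0
```

Call:
send_rows --series '[[[0,0,0],[0,0,-20],-1],[[0,0,0],[0,0,-35],-1],[[0,0,0],[0,0,-42.5],-1],[[0,0,0],[0,0,-42.5],-1],[[0,0,0],[0,0,-42.5],1],[[0,0,0],[0,0,-42.5],1],[[0,0,0],[0,0,-42.5],1],[[0,0,0],[0,0,-42.5],1],[[0,0,0],[0,0,-42.5],1]]'

```text
time_s: 10.55
eef_pos: [0.5887, 0.2891, -0.0314]
eef_rot: [-0.0, 0.994, 0.113, 0.001]
wrist_force: [-1.1, 0.7, 6.6]
opening: 0.739
grasp_force: 67.2
```

Call:
send_rows --series '[[[0,0,0],[0,0,5],1],[[0,0,0],[0,0,30],1],[[0,0,0],[0,0,60],1],[[0,0,0],[0,0,100],1],[[0,0,0],[0,0,120],1],[[0,0,0],[0,0,120],1],[[0,0,0],[0,0,120],1]]'

```text
time_s: 11.42
eef_pos: [0.5862, 0.2882, 0.0851]
eef_rot: [0.0, 0.994, 0.113, -0.002]
wrist_force: [-0.5, 0.5, -5.1]
opening: 0.743
grasp_force: 67.8
```

```bash
python3 - <<'E'
from h import *
from bench import camera,telemetry
b=camera("scene"); o=telemetry.get_obs(); print(o["eef_pos"],o["wrist_force"],o["torque"],o["opening"],o["grasp_force"])
im=b["pixels"][:,:,::-1][150:270,300:440]; im=np.clip(im.astype(float)*1.8,0,255).astype(np.uint8); cv2.imwrite("pics/g4.png",cv2.resize(im,(700,600),interpolation=2))
E
```

```text
[0.58604321 0.28816738 0.08480094] [-0.07090708  0.25135318 -5.55524404] [-0.03587314 -0.02408745  0.00463704] 0.7418188016174906 67.7798080444336
```

View pics/g4.png

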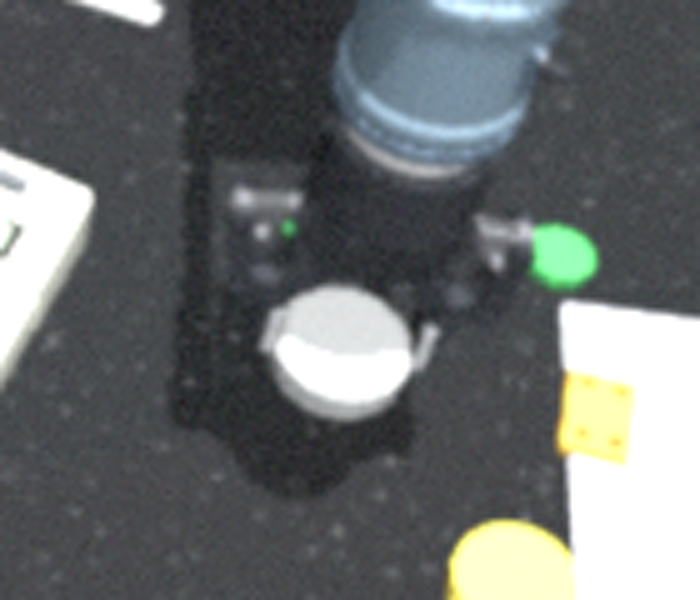

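```bash
python3 - <<'E'
from h import *
from bench import camera,telemetry
b=camera("scene"); o=telemetry.get_obs(); print(o["eef_pos"])
print(ray(b,(368.2,217.2),.134),proj(b,[.5895,.2895,.134]))
print("pan scene/top bias", proj(b,[.627,.0185,.07]))
im=b["pixels"]; 
P=[[.5895+.033*np.cos(t),.2895+.033*np.sin(t),.134] for t in np.arange(0,6.3,.1)]; print(proj(b,P).min(0),proj(b,P).max(0))
E
```

```text
[0.58611691 0.28819159 0.08483878]
[0.58610712 0.28810688 0.134     ] [[368.44763292 218.43641548]]
pan scene/top bias [[259.64238072 211.63557962]]
[354.83751373 207.51970251] [382.09532272 229.82386271]
```

Call:
send_rows --series '[[[0,0,0],[3,-20,0],1],[[0,0,0],[9,-60,0],1],[[0,0,0],[17,-110,0],1],[[0,0,0],[24,-160,0],1],[[0,0,0],[32,-210,0],1],[[0,0,0],[38,-250,0],1],[[0,0,0],[41,-270,0],1],[[0,0,0],[41,-270,0],1],[[0,0,0],[41,-270,0],1],[[0,0,0],[41,-270,-15],1]]'

```text
time_s: 12.78
eef_pos: [0.6298, 0.0198, 0.0731]
eef_rot: [0.0, 0.994, 0.113, 0.001]
wrist_force: [0.3, -0.4, -4.4]
opening: 0.742
grasp_force: 67.8
```

Call:
send_rows --series '[[[0,0,0],[0,0,-10],1],[[0,0,0],[0,0,-18],1],[[0,0,0],[0,0,-22],1],[[0,0,0],[0,0,-22],1],[[0,0,0],[0,0,-22],1]]'

```text
time_s: 13.4
eef_pos: [0.6291, 0.0186, 0.0507]
eef_rot: [0.0, 0.994, 0.113, 0.0]
wrist_force: [-0.6, -0.5, -4.9]
opening: 0.738
grasp_force: 67.8
```

```bash
python3 - <<'E'
from bench import telemetry
o=telemetry.get_obs(); print(o["eef_pos"],o["wrist_force"],o["eef_rot"],o["opening"])
E
```

```text
[0.6290729  0.01857853 0.05067943] [-0.57499609 -0.49261857 -4.90256278] [9.77844979e-05 9.93638063e-01 1.12619928e-01 3.76151002e-04] 0.738393543721766
```

Call:
send_rows --series '[[[0,0,0],[-1.5,0,-4],1],[[0,0,0],[-1.5,0,-8],1],[[0,0,0],[-1.5,0,-10],1],[[0,0,0],[-1.5,0,-10],1]]'

```text
time_s: 13.9
eef_pos: [0.627, 0.0187, 0.04]
eef_rot: [-0.0, 0.994, 0.113, -0.0]
wrist_force: [0.1, 0.4, -3.6]
opening: 0.742
grasp_force: 67.8
```

Call:
send_rows --series '[[[0,0,0],[0,0,-0.5],1],[[0,0,0],[0,0,-1],1],[[0,0,0],[0,0,-1.5],1],[[0,0,0],[0,0,-2],1]]'

```text
time_s: 14.4
eef_pos: [0.6273, 0.0187, 0.0384]
eef_rot: [0.0, 0.994, 0.113, 0.0]
wrist_force: [-0.4, 0.6, -3.1]
opening: 0.744
grasp_force: 68.0
```

Call:
send_rows --series '[[[0,0,0],[0,0,-0.5],1],[[0,0,0],[0,0,-1],1],[[0,0,0],[0,0,-1],1]]'

```text
time_s: 14.78
eef_pos: [0.6273, 0.0187, 0.0378]
eef_rot: [0.0, 0.994, 0.113, 0.0]
wrist_force: [-4.4, 0.3, 0.9]
opening: 0.741
grasp_force: 68.4
```

Call:
send_rows --series '[[[0,0,0],[0,0,-0.5],1],[[0,0,0],[0,0,-1],1],[[0,0,0],[0,0,-1],1]]'

```text
time_s: 15.15
eef_pos: [0.6273, 0.0187, 0.0371]
eef_rot: [0.0, 0.994, 0.113, 0.0]
wrist_force: [-5.9, 0.7, 7.0]
opening: 0.742
grasp_force: 69.0
```

Call:
send_rows --series '[[[0,0,0],[0,0,0.8],1],[[0,0,0],[0,0,0.8],-0.4],[[0,0,0],[0,0,0.8],-0.8],[[0,0,0],[0,0,0.8],-1],[[0,0,0],[0,0,0.8],-1],[[0,0,0],[0,0,30],-1],[[0,0,0],[0,0,90],-1],[[0,0,0],[-20,-60,120],-1],[[0,0,0],[-40,-120,120],-1],[[0,0,0],[-60,-180,120],-1]]'

```text
time_s: 16.4
eef_pos: [0.5698, -0.1551, 0.1573]
eef_rot: [0.001, 0.994, 0.113, 0.001]
wrist_force: [0.4, -0.6, -0.0]
opening: 0.999
grasp_force: 0.0
```

Call:
send_rows --series '[[[0,0,0],[0,-60,0],-1],[[0,0,0],[0,-120,0],-1],[[0,0,0],[0,-132,0],-1],[[0,0,0],[0,-132,0],-1],[[0,0,0],[0,-132,0],-1],[[0,0,0],[0,-132,0],-1]]'

```text
time_s: 17.15
eef_pos: [0.5702, -0.2837, 0.1563]
eef_rot: [-0.0, 0.994, 0.114, -0.0]
wrist_force: [0.0, 0.5, 0.1]
opening: 1.002
grasp_force: 0.0
```

```bash
python3 - <<'E'
from h import *
from bench import camera,telemetry
o=telemetry.get_obs(); print(o["eef_pos"],o["wrist_force"],o["eef_rot"],o["time_s"])
for c in("top","scene"):
    r=camera(c)
    # disc edge vs pan is low contrast: save
    u=proj(r,[.627,.0185,.08])[0]; print(c,u,[ (round(d["conf"],2),np.round(d["xyz"],4)) for f in ("w500","w200") for d in __import__("bench").spotter.landmark_of(f,c) if abs(d["xyz"][1]-.02)<.06])
    x,y=u.astype(int); globals()[c]=cv2.resize(r["pixels"][y-32:y+32,x-32:x+32,::-1],(400,400),interpolation=2)
    np.save(f"p_{c}.npy",r["pixels"])
cv2.imwrite("pics/p1.png",np.hstack([top,scene]))
E
```

```text
[ 0.57018097 -0.28367493  0.15628933] [0.03994513 0.48272279 0.12437649] [-1.33893460e-04  9.93511125e-01  1.13734892e-01 -1.17711415e-05] 17.15
top [248.38132551 158.96514279] [(0.6, array([0.6267, 0.0174, 0.0668])), (0.39, array([0.5915, 0.0252, 0.0019])), (0.6, array([0.6267, 0.0174, 0.0668])), (0.39, array([0.5915, 0.0252, 0.0019]))]
scene [259.59925014 209.38955535] [(0.6, array([0.6328, 0.0151, 0.0677])), (0.6, array([0.6328, 0.0151, 0.0677]))]
```

View pics/p1.png

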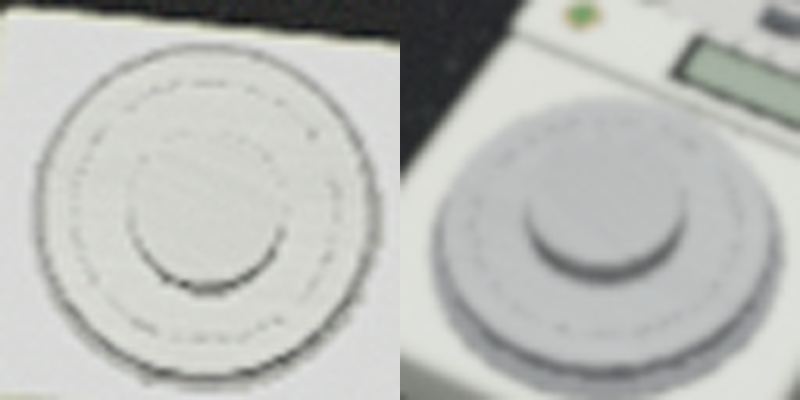

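w500 sits within about 1 mm of the pan centre in the top crop: disc at (207,210), pan rings at (206,209). Next is w200.

Call:
send_rows --series '[[[0,0,0],[-6,-9.7,-40],-1],[[0,0,0],[-6,-9.7,-90],-1],[[0,0,0],[-6,-9.7,-130],-1],[[0,0,0],[-6,-9.7,-160],-1],[[0,0,0],[-6,-9.7,-178],-1],[[0,0,0],[-6,-9.7,-186],-1],[[0,0,0],[-6,-9.7,-189.5],-1],[[0,0,0],[-6,-9.7,-189.5],-1],[[0,0,0],[-6,-9.7,-189.5],-1]]'

```text
time_s: 18.58
eef_pos: [0.5645, -0.2956, -0.0322]
eef_rot: [0.001, 0.994, 0.113, 0.001]
wrist_force: [-0.5, -0.5, 1.0]
opening: 0.999
grasp_force: 0.0
```

Call:
send_rows --series '[[[0,0,0],[0,0,0],1],[[0,0,0],[0,0,0],1],[[0,0,0],[0,0,0],1],[[0,0,0],[0,0,0],1],[[0,0,0],[0,0,0],1],[[0,0,0],[0,0,0],1]]'

```text
time_s: 19.32
eef_pos: [0.5643, -0.2954, -0.0324]
eef_rot: [0.0, 0.994, 0.113, 0.0]
wrist_force: [-1.5, 1.1, 5.1]
opening: 0.552
grasp_force: 61.5
```

Call:
send_rows --series '[[[0,0,0],[0,0,5],1],[[0,0,0],[0,0,35],1],[[0,0,0],[0,0,80],1],[[0,0,0],[0,0,120],1],[[0,0,0],[4,20,130],1],[[0,0,0],[14,70,130],1],[[0,0,0],[25,125,130],1],[[0,0,0],[37,185,130],1],[[0,0,0],[49,245,130],1],[[0,0,0],[58,290,130],1]]'

```text
time_s: 20.58
eef_pos: [0.6201, -0.0008, 0.0946]
eef_rot: [-0.001, 0.994, 0.114, -0.002]
wrist_force: [0.4, 0.1, -0.8]
opening: 0.552
grasp_force: 62.2
```

Call:
send_rows --series '[[[0,0,0],[4.6,24,0],1],[[0,0,0],[4.6,24,0],1],[[0,0,0],[4.6,24,-12],1],[[0,0,0],[4.6,24,-24],1],[[0,0,0],[4.6,24,-30],1],[[0,0,0],[4.6,24,-30],1],[[0,0,0],[4.6,24,-30],1],[[0,0,0],[4.6,24,-30],1]]'

```text
time_s: 21.58
eef_pos: [0.6269, 0.0187, 0.0673]
eef_rot: [0.0, 0.994, 0.113, 0.001]
wrist_force: [-1.0, -0.2, -1.9]
opening: 0.549
grasp_force: 62.2
```

Call:
send_rows --series '[[[0,0,0],[0,0,-5],1],[[0,0,0],[0,0,-9],1],[[0,0,0],[0,0,-11],1],[[0,0,0],[0,0,-11],1],[[0,0,0],[0,0,-11.5],1],[[0,0,0],[0,0,-12],1],[[0,0,0],[0,0,-12],1]]'

```text
time_s: 22.45
eef_pos: [0.6265, 0.0189, 0.055]
eef_rot: [0.0, 0.994, 0.113, 0.0]
wrist_force: [-0.7, 0.5, -1.3]
opening: 0.552
grasp_force: 62.4
```

Call:
send_rows --series '[[[0,0,0],[0,0,-0.4],1],[[0,0,0],[0,0,-0.8],1],[[0,0,0],[0,0,-0.8],1]]'

```text
time_s: 22.82
eef_pos: [0.6266, 0.0189, 0.0544]
eef_rot: [0.0, 0.994, 0.113, 0.0]
wrist_force: [-2.4, 0.1, 3.7]
opening: 0.553
grasp_force: 62.7
```

Call:
send_rows --series '[[[0,0,0],[0,0,0.5],1],[[0,0,0],[0,0,0.5],0],[[0,0,0],[0,0,0.5],-0.5],[[0,0,0],[0,0,0.5],-1],[[0,0,0],[0,0,0.5],-1],[[0,0,0],[0,0,0.5],-1],[[0,0,0],[0,0,25],-1],[[0,0,0],[0,0,70],-1],[[0,0,0],[-30,33,90],-1],[[0,0,0],[-70,78,90],-1]]'

```text
time_s: 24.08
eef_pos: [0.5581, 0.0968, 0.1465]
eef_rot: [0.0, 0.994, 0.112, 0.003]
wrist_force: [0.3, 1.2, -0.6]
opening: 0.999
grasp_force: 0.0
```

Call:
send_rows --series '[[[0,0,0],[-40,44,0],-1],[[0,0,0],[-80,88,0],-1],[[0,0,0],[-120,132,0],-1],[[0,0,0],[-160,177,0],-1],[[0,0,0],[-190,212,0],-1],[[0,0,0],[-200,222,0],-1],[[0,0,0],[-200,222,0],-1],[[0,0,0],[-200,222,0],-1]]'

```text
time_s: 25.08
eef_pos: [0.3574, 0.3181, 0.144]
eef_rot: [0.0, 0.994, 0.112, 0.0]
wrist_force: [-0.6, -0.6, -0.5]
opening: 0.998
grasp_force: 0.0
```

```bash
python3 - <<'E'
from h import *
from bench import camera,telemetry
o=telemetry.get_obs(); print(o["eef_pos"],o["wrist_force"],o["eef_rot"],o["time_s"])
r=camera("top"); x,y=248,158
A=cv2.resize(r["pixels"][y-32:y+32,x-32:x+32,::-1],(400,400),interpolation=2)
r=camera("scene"); x,y=proj(r,[.627,.0185,.09])[0].astype(int)
B=cv2.resize(r["pixels"][y-32:y+32,x-32:x+32,::-1],(400,400),interpolation=2)
f=lambda v:np.clip((v.astype(float)-150)*2.3,0,255).astype(np.uint8)
cv2.imwrite("pics/p2.png",np.hstack([f(A),f(B)]))
E
```

```text
[0.35743745 0.31813931 0.14398816] [-0.56532419 -0.55850265 -0.48725896] [1.48341941e-04 9.93693760e-01 1.12127782e-01 2.24655013e-04] 25.075
```

View pics/p2.png

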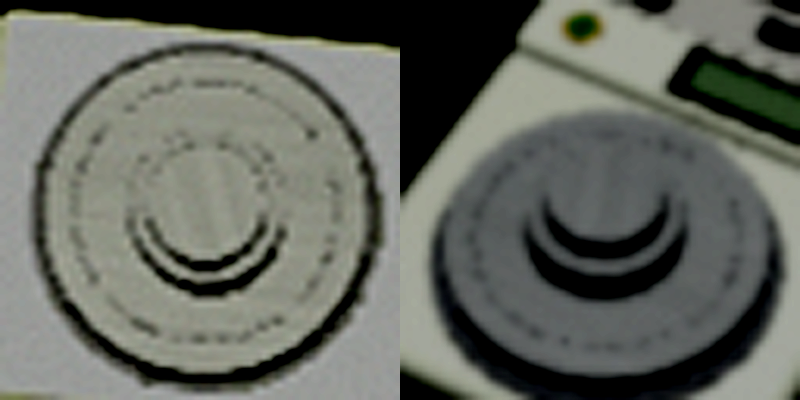

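The crop shows w200 concentric on w500: both dark rims are centred at x of about 207. Now w100, the plain grey disc at (141,260).

Call:
send_rows --series '[[[0,0,0],[-1.5,0.9,-50],-1],[[0,0,0],[-1.5,0.9,-100],-1],[[0,0,0],[-1.5,0.9,-145],-1],[[0,0,0],[-1.5,0.9,-165],-1],[[0,0,0],[-1.5,0.9,-174],-1],[[0,0,0],[-1.5,0.9,-177.5],-1],[[0,0,0],[-1.5,0.9,-177.5],-1],[[0,0,0],[-1.5,0.9,-177.5],-1]]'

```text
time_s: 26.18
eef_pos: [0.3557, 0.3202, -0.0326]
eef_rot: [-0.0, 0.994, 0.113, 0.001]
wrist_force: [0.5, 0.1, -0.3]
opening: 1.001
grasp_force: 0.0
```

Call:
send_rows --series '[[[0,0,0],[0,0,0],1],[[0,0,0],[0,0,0],1],[[0,0,0],[0,0,0],1],[[0,0,0],[0,0,0],1],[[0,0,0],[0,0,0],1],[[0,0,0],[0,0,0],1],[[0,0,0],[0,0,0],1]]'

```text
time_s: 27.05
eef_pos: [0.3551, 0.32, -0.0329]
eef_rot: [-0.0, 0.994, 0.113, 0.0]
wrist_force: [-2.5, -1.5, 8.5]
opening: 0.434
grasp_force: 59.1
```

Call:
send_rows --series '[[[0,0,0],[0,0,5],1],[[0,0,0],[0,0,35],1],[[0,0,0],[0,0,85],1],[[0,0,0],[0,0,130],1],[[0,0,0],[20,-22,142],1],[[0,0,0],[55,-61,142],1],[[0,0,0],[95,-106,142],1],[[0,0,0],[135,-150,142],1],[[0,0,0],[175,-195,142],1],[[0,0,0],[215,-239,142],1]]'

```text
time_s: 28.3
eef_pos: [0.5708, 0.0791, 0.1084]
eef_rot: [-0.0, 0.994, 0.113, -0.0]
wrist_force: [0.2, 0.4, -0.4]
opening: 0.433
grasp_force: 60.3
```

Call:
send_rows --series '[[[0,0,0],[35,-40,0],1],[[0,0,0],[52,-58,0],1],[[0,0,0],[56,-62,0],1],[[0,0,0],[56,-62,0],1],[[0,0,0],[56,-62,0],1],[[0,0,0],[56,-62,-15],1],[[0,0,0],[56,-62,-30],1],[[0,0,0],[56,-62,-30],1],[[0,0,0],[56,-62,-30],1]]'

```text
time_s: 29.42
eef_pos: [0.6258, 0.0189, 0.0782]
eef_rot: [-0.0, 0.994, 0.113, -0.0]
wrist_force: [0.4, -0.3, -1.1]
opening: 0.431
grasp_force: 60.3
```

Aligned at the target. Lowering from z 78.2 towards about 67.

Call:
send_rows --series '[[[0,0,0],[0,0,-5],1],[[0,0,0],[0,0,-8],1],[[0,0,0],[0,0,-10],1],[[0,0,0],[0,0,-10],1],[[0,0,0],[0,0,-10.5],1],[[0,0,0],[0,0,-11],1],[[0,0,0],[0,0,-11],1]]'

```text
time_s: 30.3
eef_pos: [0.626, 0.0188, 0.0675]
eef_rot: [-0.0, 0.994, 0.113, 0.0]
wrist_force: [-0.1, 0.3, -1.3]
opening: 0.432
grasp_force: 60.3
```

Call:
send_rows --series '[[[0,0,0],[0,0,-0.4],1],[[0,0,0],[0,0,-0.8],1],[[0,0,0],[0,0,-0.8],1]]'

```text
time_s: 30.68
eef_pos: [0.626, 0.0188, 0.067]
eef_rot: [0.0, 0.994, 0.113, 0.0]
wrist_force: [-1.6, 0.7, 2.9]
opening: 0.43
grasp_force: 60.5
```

Call:
send_rows --series '[[[0,0,0],[0,0,0.5],1],[[0,0,0],[0,0,0.5],0],[[0,0,0],[0,0,0.5],-0.5],[[0,0,0],[0,0,0.5],-0.8],[[0,0,0],[0,0,0.5],-0.8],[[0,0,0],[0,0,0.5],-0.8],[[0,0,0],[0,0,25],-0.8],[[0,0,0],[0,0,60],-0.8],[[0,0,0],[-30,-8,60],1],[[0,0,0],[-80,-22,60],1]]'

```text
time_s: 31.92
eef_pos: [0.5464, -0.0035, 0.1274]
eef_rot: [0.0, 0.994, 0.113, 0.001]
wrist_force: [-0.7, -0.4, 0.5]
opening: 0.483
grasp_force: 0.0
```

Call:
send_rows --series '[[[0,0,0],[-45,-13,0],1],[[0,0,0],[-66,-19,0],1],[[0,0,0],[-69,-19,0],1],[[0,0,0],[-69,-19,0],1],[[0,0,0],[-69,-19,-40],1],[[0,0,0],[-69,-19,-70],1],[[0,0,0],[-69,-19,-85],1],[[0,0,0],[-69,-19,-90],1],[[0,0,0],[-69,-19,-90],1]]'

```text
time_s: 33.05
eef_pos: [0.4776, -0.0223, 0.0371]
eef_rot: [0.0, 0.994, 0.113, 0.0]
wrist_force: [0.3, -0.2, 0.3]
opening: -0.002
grasp_force: 0.0
```

```bash
python3 - <<'E'
from h import *
from bench import camera,telemetry,spotter
o=telemetry.get_obs(); print(o["eef_pos"],o["wrist_force"],o["opening"],o["time_s"])
for c in("top","scene"):
    camera(c)
    print(c,[(round(d["conf"],2),np.round(d["xyz"],3)) for d in spotter.landmark_of("w100_center",c)])
E
```

```text
[ 0.47764336 -0.02231273  0.03706714] [ 0.31618325 -0.23939142  0.28767984] -0.0017902444926573555 33.05
top [(0.69, array([0.631, 0.024, 0.106])), (0.53, array([0.386, 0.395, 0.006])), (0.44, array([0.412, 0.259, 0.006])), (0.44, array([ 0.465, -0.433,  0.003]))]
scene [(0.64, array([0.631, 0.02 , 0.104])), (0.52, array([ 0.383,  0.4  , -0.001]))]
```

The w100 now reads z of about 105 mm on the stack, as expected. Pressing the key stepwise.

Call:
send_rows --series '[[[0,0,0],[0,0,-5],1],[[0,0,0],[0,0,-8],1],[[0,0,0],[0,0,-10],1],[[0,0,0],[0,0,-11],1],[[0,0,0],[0,0,-11],1]]'

```text
time_s: 33.88
eef_pos: [0.4767, -0.0222, 0.0256]
eef_rot: [-0.0, 0.994, 0.113, -0.0]
wrist_force: [-1.3, 0.4, 3.3]
opening: 0.004
grasp_force: 1.3
```

Call:
send_rows --series '[[[0,0,0],[0,0,-1],1],[[0,0,0],[0,0,-2],1],[[0,0,0],[0,0,-2],1]]'

```text
time_s: 34.25
eef_pos: [0.4768, -0.0222, 0.0238]
eef_rot: [-0.0, 0.994, 0.113, -0.0]
wrist_force: [-2.5, 1.1, 5.5]
opening: -0.0
grasp_force: 2.8
```

Call:
send_rows --series '[[[0,0,0],[0,0,-1],1],[[0,0,0],[0,0,-2],1],[[0,0,0],[0,0,-2],1]]'

```text
time_s: 34.62
eef_pos: [0.4769, -0.0223, 0.0235]
eef_rot: [0.0, 0.994, 0.113, -0.0]
wrist_force: [-10.9, 2.5, 23.9]
opening: 0.0
grasp_force: 12.3
```

The key bottomed out (24 N, z stopped at 23.5). Releasing and retreating.

Call:
send_rows --series '[[[0,0,0],[0,0,3],1],[[0,0,0],[0,0,12],1],[[0,0,0],[0,0,40],1],[[0,0,0],[0,0,90],1],[[0,0,0],[-40,-40,130],1],[[0,0,0],[-60,-90,130],1],[[0,0,0],[-60,-140,130],1],[[0,0,0],[-60,-140,130],1],[[0,0,0],[-60,-140,130],1]]'

```text
time_s: 35.75
eef_pos: [0.4168, -0.1618, 0.1515]
eef_rot: [-0.0, 0.994, 0.112, -0.0]
wrist_force: [0.4, -0.0, 0.5]
opening: 0.001
grasp_force: 0.0
```

```bash
python3 - <<'E'
from h import *
from bench import camera,telemetry,spotter,ctrl
o=telemetry.get_obs(); print(o["eef_pos"],o["wrist_force"],o["dq"],o["time_s"])
r=camera("top"); w=[(round(d["conf"],2),np.round(d["xyz"],3)) for d in spotter.landmark_of("w100_center","top")]; print(w)
if any(abs(x[1][2]-.105)<.008 for x in w): print(ctrl.hand_in())
E
```

```text
[ 0.41676271 -0.16178788  0.15145395] [ 0.39901262 -0.01575009  0.5439551 ] [ 0.0275939  -0.00238588  0.00956274 -0.00296404  0.00146587 -0.00074768] 35.75
[(0.64, array([0.415, 0.262, 0.004])), (0.62, array([0.629, 0.024, 0.106])), (0.48, array([0.384, 0.396, 0.006])), (0.17, array([ 0.465, -0.435,  0.004]))]
the job is handed in; nothing more can be done
None
```

The job is handed in at about 36 s: w500, w200 and w100 are stacked in the middle of the pan, and the calibration key was pressed to its stop and released. I checked the lower two discs by picture; w100's height was confirmed by detection, but its centring only by the arm's position at release.

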